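Switch on the lights and trigger the inspection camera

ROBOT

A 6-joint arm with a two-finger parallel gripper is mounted at the origin on the work surface. World frame = base frame: x ahead of the robot, y to its left, z up, the work surface at z = 0. Lengths are in m, angles in rad, forces in N, time in s.
With the tool pointing down it reaches from about 0.35 to 0.975 m from the base axis. Payload 4.9 kg.
Tool frame: the origin (TCP) lies midway between the tips of the shut fingers; the grasp point (between the pads) lies 19 mm behind it; z points along the fingers, y is the line along which they close (so a half turn about z gives the same grasp; the last joint's range is limited). The gripper opens to 85 mm and grips with 20 to 120 N. Pads are 22 mm wide; open, the fingers measure 114 mm over their backs; the gripper's body (76 mm by 85 mm) begins 54 mm behind the grasp point. The pads swing forward as they close: fully open they stand 13 mm farther back than shut.
Start: joints at [1.044, 0.053, 1.613, -0, 1.476, -0.119], TCP at [0.248, 0.574, 0.231] pointing down, gripper open.
Joint ranges: [-3.01, 3.01], [-1.01, 2.22], [0.06, 2.58], [-1.02, 4.17], [0.09, 2.62], [-3.14, 3.14]. Speed limits (rad/s): [2.57, 2.57, 3.14, 3.14, 3.14, 3.14].

INTERFACE

Orientations are given as a unit quaternion [w, x, y, z].
In Python, from plant import state, grab_frame, job_done, cut_out, place_of gives the robot as it stands.
- The arm moves only by the tool jog_arm, never from a script. Its argument "motion" is text: rows parted by semicolons, each of 7 numbers parted by spaces: the opening in per cent of the stroke, from 0 (shut) to 100 (fully open), then the shift along the tool's x, y, z as a fraction of full scale, then the turn, a rotation vector about the tool's x, y, z as a fraction of full scale. A call has exactly 5 rows; each row is the pose to reach, as a shift and turn from the pose commanded when the call began, along the tool's axes at that moment; what a row does not reach only later rows make up. Full scale, the value 1, is 50 cm for a shift and 1.5 rad for a turn. A row lasts 1/8 s, in which the tool goes at most 62.5 mm and 10.7 degrees, less where a joint would pass 70% of its speed; a pose out of reach is approached as far as the arm can. A call with a number of a shift or a turn outside -1 to 1 is refused whole. A call with a gripper value outside its range is refused whole. The fingers move at their own pace and stop on an object; the grip force is fixed at half the most. Time passes only in rows, so rows that repeat a pose let the fingers close, or fill a call up. It gives the time, the measured TCP pose, the force, the opening and the grip force at its end, in the units of the state.
- state(): the state, without advancing time (a new reading comes with each control period).
- grab_frame(name): name is "scene" or "side" or "wrist"; returns a dict with "color" (420x560x3 uint8, red, green, blue), "range_z" (420x560 float32, m along the optical axis (not along the pixel's ray), 0 where there is no reading), "intrinsics" (3x3 intrinsics, pixels), "world_from_camera" (4x4, takes a point from camera to world coordinates). Camera axes: x right, y up, looking along -z (the intrinsics and any distortion apply to the point x, -y, -z); pixel columns grow to the right and rows downward; lengths in m; the calibration is good to about 2 mm. The wrist camera is an equidistant fisheye: a pixel r from the principal point sees the ray r / f radians off the axis. A picture is of the moment at which its call begins.
- job_done(): hands the job in; it is judged then, once.
Trained networks look in the newest picture that a camera, given by its name, has taken for a name from the list of things; names that differ only in an ending like _2 or _b are one class to them, and where a whole thing is asked for, a point or a joint stands for the part that bears it (a point fixed in the world has none). Each returns a list of dicts, best first, with "p" (0 to 1); they miss things now and then, are a little off and sometimes report something else, mostly with a low value. They report only what shows in the picture. A call takes as long as a camera call.
- cut_out(camera, thing): "pixels" (420x560 bool, what is visible of it).
- place_of(camera, thing): "at" ([x, y, z] in m, in world coordinates, good to about 4 mm: a listed point, or the origin of a listed thing).
The state is a dict: "time": time; "joint_pos": joint angles; "joint_vel": joint speeds; "joint_efforts": joint torques, N m; "tool_pos": TCP position; "tool_rot": TCP orientation; "contact_force": force on the tool from outside, world axes, zero at the start; "ft_torque": the same for the moment, N m; "gripper_width": opening from 0.0 (shut) to 1.0 (fully open); "grasp_force": force on a finger pad.
Only numpy, scipy, OpenCV 4.12 (cv2) and the standard library are available. Lean on these libraries where they do the work, as an engineer would, in place of code of your own. Each camera call takes 0.05 s, during which the arm holds its last target. There are 200 camera calls.

TASK

Get the vision bench ready and take a picture: with the fingertips, lightly press the blue button (backlight), then the yellow button (ring light), then the green button (camera trigger), pushing each one right in so that it stays in. Do not touch the red button or its box, and do not pick up anything or push the boxes and the other things about.

Things in the scene. Friction and masses are not known exactly. Their poses are not given: they have to be found in the camera images.
- blue_box: push-button box of the backlight switch: light grey block 72 x 72 mm, 50 mm high, loose on the bench on a rubber foot, about 0.5 kg; one blue mushroom button on top. Origin at the centre of its underside, z up. The four boxes differ only in the colour of the button and can stand in any order.
- blue_top (a point): centre of the top face of the blue button cap, a round disc 36 mm across, 8 mm thick, over the middle of its box; about 74 mm above the bench at the start. z up. The cap rides on the button's stem on a soft spring: 1 N per mm, 8 mm of give (8 N at its stop), so pressed it sinks 3 mm, then takes the stem down 6 mm, then sinks 5 mm more; let go, it springs back up on the stem.
- blue_button (a joint): how far the blue button's stem is in, straight down into its box: 0 out, 0.006 m fully in; starts between 0 and 0.001. The stem yields at about 3 N and stays where it is left (it does not come out again). About 6 N on the cap puts it fully in.
- yellow_box: push-button box of the ring-light switch: light grey block 72 x 72 mm, 50 mm high, loose on the bench on a rubber foot, about 0.5 kg; one yellow mushroom button on top. Origin at the centre of its underside, z up. The four boxes differ only in the colour of the button and can stand in any order.
- yellow_top (a point): centre of the top face of the yellow button cap, a round disc 36 mm across, 8 mm thick, over the middle of its box; about 74 mm above the bench at the start. z up. The cap rides on the button's stem on a soft spring: 1 N per mm, 8 mm of give (8 N at its stop), so pressed it sinks 3 mm, then takes the stem down 6 mm, then sinks 5 mm more; let go, it springs back up on the stem.
- yellow_button (a joint): how far the yellow button's stem is in, straight down into its box: 0 out, 0.006 m fully in; starts between 0 and 0.001. The stem yields at about 3 N and stays where it is left (it does not come out again). About 6 N on the cap puts it fully in.
- green_box: push-button box of the camera trigger: light grey block 72 x 72 mm, 50 mm high, loose on the bench on a rubber foot, about 0.5 kg; one green mushroom button on top. Origin at the centre of its underside, z up. The four boxes differ only in the colour of the button and can stand in any order.
- green_top (a point): centre of the top face of the green button cap, a round disc 36 mm across, 8 mm thick, over the middle of its box; about 74 mm above the bench at the start. z up. The cap rides on the button's stem on a soft spring: 1 N per mm, 8 mm of give (8 N at its stop), so pressed it sinks 3 mm, then takes the stem down 6 mm, then sinks 5 mm more; let go, it springs back up on the stem.
- green_button (a joint): how far the green button's stem is in, straight down into its box: 0 out, 0.006 m fully in; starts between 0 and 0.001. The stem yields at about 3 N and stays where it is left (it does not come out again). About 6 N on the cap puts it fully in.
- red_box: push-button box of the stop switch, to be left alone: light grey block 72 x 72 mm, 50 mm high, loose on the bench on a rubber foot, about 0.5 kg; one red mushroom button on top. Origin at the centre of its underside, z up. The four boxes differ only in the colour of the button and can stand in any order.
- red_top (a point): centre of the top face of the red button cap, a round disc 36 mm across, 8 mm thick, over the middle of its box; about 74 mm above the bench at the start. z up. The cap rides on the button's stem on a soft spring: 1 N per mm, 8 mm of give (8 N at its stop), so pressed it sinks 3 mm, then takes the stem down 6 mm, then sinks 5 mm more; let go, it springs back up on the stem.
- red_button (a joint): how far the red button's stem is in, straight down into its box: 0 out, 0.006 m fully in; starts between 0 and 0.001. The stem yields at about 3 N and stays where it is left (it does not come out again). About 6 N on the cap puts it fully in.
- lens: spare black lens with a silver band, loose, 42 mm across, 52 mm high, upright; origin at the centre of its underside
- star_knob: orange star-shaped clamp knob, loose, 42 mm across, 16 mm thick, with an upright 8 mm steel stud to 41 mm height; origin at the centre of its underside
- target: white calibration tile with a black chequer, loose, 60 x 60 x 12 mm; origin at the centre of its underside. (Fixed equipment also stands about, all clear of the buttons: beyond them a lighting stage with a black ring light, up to 110 mm high; a dark controller box to the right, 110 mm high; a plate with clamp bars to the left, 50 mm high)
- part_box: small cardboard part box with white lid, loose, 61 x 46 x 32 mm; origin at the centre of its underside
- pin_gauge: brass pin gauge standing upright, loose, 24 mm across, 50 mm high; origin at the centre of its underside
- screwdriver: grey-handled screwdriver lying loose, 160 mm long along its x axis; origin under its middle

How it is judged:
On the way, in this order (a step that is already met when the one before it is completed fails the run):
1. the blue button is pushed in and stays in (value of joint blue_button above 0.004 m), for 0.2 s.
2. the yellow button is pushed in and stays in (value of joint yellow_button above 0.004 m), for 0.2 s.
3. the green button is pushed in and stays in (value of joint green_button above 0.004 m), for 0.2 s.
At the end, for the whole second after the job is handed in: The blue, yellow and green buttons are in by more than 4 of their 6 mm, the red one is out (under 2.5 mm), the four boxes stand level and at rest within 25 mm of where they began, and all other loose things lie within 25 mm of where they began (value of joint each of blue_button, yellow_button, green_button above 0.004 m and value of joint red_button below 0.0025 m and distance of each of blue_box, yellow_box, green_box, red_box, lens, star_knob, target, part_box, pin_gauge, screwdriver from where it was at the start of the episode below 0.025 m and angle between each of blue_box, yellow_box, green_box, red_box's own z axis and vertical below 0.1 rad and linear speed of each of blue_box, yellow_box, green_box, red_box below 0.02 m/s); the robot touches nothing.
It fails at once if a button is pushed in before its turn (yellow before blue, or green before both) ((value of joint yellow_button above 0.0025 m and value of joint blue_button below 0.004 m) or (value of joint green_button above 0.0025 m and value of joint any of blue_button, yellow_button below 0.004 m)).
It fails at once if the red button is pushed or its box is touched with over 1 N (value of joint red_button above 0.0025 m or contact force between any of the fingers, the arm and red_box above 1 N).
It fails at once if a button box is pressed with over 15 N (contact force between any of the fingers, the arm and blue_box above 15 N or contact force between any of the fingers, the arm and yellow_box above 15 N or contact force between any of the fingers, the arm and green_box above 15 N).
It fails at once if a button box is lifted over 10 mm, tipped over 0.2 rad or shifted over 25 mm (height (world z) of any of blue_box, yellow_box, green_box, red_box above 0.01 m or angle between any of blue_box, yellow_box, green_box, red_box's own z axis and vertical above 0.2 rad or distance of any of blue_box, yellow_box, green_box, red_box from where it was at the start of the episode above 0.025 m).
It fails at once if another loose thing is lifted, tipped or shifted over 25 mm (distance of any of lens, star_knob, target, part_box, pin_gauge, screwdriver from where it was at the start of the episode above 0.025 m or angle between any of lens, pin_gauge, star_knob's own z axis and vertical above 0.3 rad).
It also fails if it takes over 48 s, if anything falls off the work surface, if the arm or the gripper's body presses on something with over 40 N, if the wrist force passes 120 N, or if a joint passes its speed limit or range.

## Working session

There is one attempt and no reset: what is moved stays moved. The work goes in short steps, Python scripts to look and compute and a tool call to move; the robot and the scene stay as the last step left them, time stands still between calls to the robot, and variables do not carry over. Pictures are saved under pics/ and viewed, at most 10 in all, crops included, and the job is handed in when it is done.

Besides the shell and the picture viewer there is one more tool, called after ">>>" as name(argument=value, ...) on one line, values as JSON. jog_arm: Moves the arm, as the interface text tells. Shift numbers are shares of 50 cm and turn numbers shares of 1.5 rad, none past 1 either way. Its arguments: {"type":"object","properties":{"motion":{"type":"string"}},"required":["motion"]}

```bash
mkdir -p pics; cat > h.py <<'E'
import numpy as np, cv2
from plant import *
from scipy.spatial.transform import Rotation as R
def rot(s): 
    q=s['tool_rot']; return R.from_quat([q[1],q[2],q[3],q[0]])
def pts(f):
    K=f['intrinsics'];z=f['range_z'];v,u=np.mgrid[:z.shape[0],:z.shape[1]]
    P=np.stack([(u-K[0,2])/K[0,0]*z,-(v-K[1,2])/K[1,1]*z,-z],-1)
    T=f['world_from_camera'];return P@T[:3,:3].T+T[:3,3]
def cap(cam,f,c):
    W=pts(f);h=cv2.cvtColor(f['color'],cv2.COLOR_RGB2HSV)
    lo,hi=dict(blue=(100,130),yellow=(22,35),green=(45,85),red=(0,8))[c]
    m=(h[...,0]>=lo)&(h[...,0]<=hi)&(h[...,1]>110)&(f['range_z']>0)&(W[...,2]>.06)&(W[...,2]<.085)
    n,l,st,ce=cv2.connectedComponentsWithStats(m.astype(np.uint8))
    if n<2:return None
    i=1+st[1:,4].argmax();Q=W[l==i];Q=Q[Q[:,2]>np.percentile(Q[:,2],90)-.004]
    return (Q.min(0)+Q.max(0))/2, ce[i], st[i,4], np.ptp(Q,axis=0)
E
python3 - <<'E'
from h import *
np.set_printoptions(precision=4,suppress=True)
for cam in('scene','side'):
    f=grab_frame(cam);cv2.imwrite(f'pics/{cam}0.png',f['color'][...,::-1])
    for c in('blue','yellow','green','red'):
        print(cam,c,cap(cam,f,c),[(d['at'],round(d['p'],2)) for d in place_of(cam,c+'_top')[:2]])
    for t in('lens','star_knob','pin_gauge','part_box','target','screwdriver'):
        print(t,[(d['at'],round(d['p'],2)) for d in place_of(cam,t)[:1]])
s=state();print(s,rot(s).as_matrix())
E
```

```text
scene blue (array([-0.7585, -1.2332,  0.0816]), array([93.5544, 77.9063]), np.int32(662), array([0.1013, 0.7729, 0.0067])) [([0.5914, -0.0793, 0.0748], 0.47)]
scene yellow (array([0.1226, 0.7187, 0.0687]), array([534.3876, 176.4019]), np.int32(418), array([0.1314, 0.1107, 0.0059])) [([0.5088, -0.2926, 0.0728], 0.57), ([0.6193, 0.2571, 0.0688], 0.53)]
scene green (array([ 0.5094, -0.2914,  0.0735]), array([142.5, 214.5]), np.int32(104), array([0.0325, 0.0315, 0.0065])) [([0.5066, -0.2903, 0.0717], 0.45)]
scene red (array([0.0383, 0.0028, 0.0818]), array([291.    , 149.2491]), np.int32(285), array([0.0663, 0.1258, 0.0064])) [([0.5157, 0.0643, 0.0746], 0.64)]
lens []
star_knob [([0.428, -0.1076, 0.003], 0.63)]
pin_gauge [([0.7039, -0.1882, -0.002], 0.47)]
part_box [([0.3962, 0.2701, -0.0009], 0.82)]
target [([0.6199, 0.0854, 0.0029], 0.74)]
screwdriver [([0.292, 0.3681, -0.0036], 0.86)]
side blue (array([0.1298, 0.6079, 0.0709]), array([ 43.2031, 166.8865]), np.int32(458), array([0.1274, 0.1094, 0.0073])) [([0.5121, -0.2925, 0.0037], 0.67), ([0.5966, -0.0784, 0.0681], 0.5)]
side yellow 
[... 612 characters left out ...]
, 0.2769, -0.0014], 0.85)]
target [([0.6216, 0.0891, -0.0003], 0.94)]
screwdriver [([0.298, 0.367, 0.0006], 0.5)]
{'time': 1.1, 'joint_pos': array([ 1.044 ,  0.0527,  1.6129, -0.    ,  1.476 , -0.119 ]), 'joint_vel': array([ 0.0005,  0.0006, -0.0012, -0.0009, -0.0014, -0.0009]), 'joint_efforts': array([ -0.001 , -39.3692, -37.0467,  -0.0002,   0.0003,   0.    ]), 'tool_pos': array([0.2479, 0.5737, 0.2313]), 'tool_rot': array([0.    , 0.2025, 0.9793, 0.    ]), 'contact_force': array([-0.6699, -0.5065,  0.2268]), 'ft_torque': array([0.0281, 0.02  , 0.0315]), 'grasp_force': 0.0, 'gripper_width': 1.000065435559247} [[-0.918   0.3966  0.    ]
 [ 0.3966  0.918   0.    ]
 [-0.      0.     -1.    ]]
```

View pics/scene0.png

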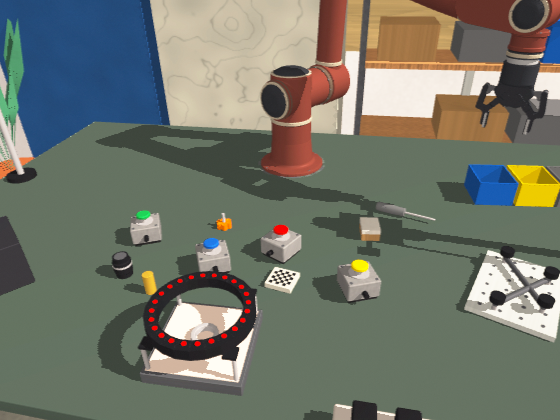

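The scene view shows green at (143,214), blue at (211,244), red at (281,230) and yellow at (360,267), which agrees with the networks. I'll move towards blue.

>>> jog_arm(motion="0 -0.094 -0.075 0 0 0 0; 0 -0.188 -0.15 0 0 0 0; 0 -0.282 -0.225 0 0 0 0; 0 -0.376 -0.3 0 0 0 0; 0 -0.47 -0.375 0 0 0 0")

```text
time: 1.72
tool_pos: [0.3899, 0.3067, 0.2316]
tool_rot: [0.0, 0.202, 0.979, 0.0]
contact_force: [0.6, -0.4, 0.7]
gripper_width: 0.002
grasp_force: 0.0
```

>>> jog_arm(motion="0 -0.094 -0.075 0 0 0 0; 0 -0.188 -0.15 0 0 0 0; 0 -0.282 -0.225 0 0 0 0; 0 -0.376 -0.3 0 0 0 0; 0 -0.47 -0.375 0 0 0 0")

```text
time: 2.35
tool_pos: [0.5313, 0.0412, 0.2317]
tool_rot: [0.0, 0.203, 0.979, 0.0]
contact_force: [0.6, 0.6, -0.6]
gripper_width: 0.002
grasp_force: 0.0
```

```bash
sed -i 's/(W\[...,2\]<.085)/(W[...,2]<.085)\&(abs(W[...,0]-.57)<.13)\&(abs(W[...,1])<.35)/' h.py
cat >> h.py <<'E'
np.set_printoptions(precision=4,suppress=True)
def fisheye_cap(c,z=.074):
    """colour blob in wrist picture -> world point at height z"""
    f=grab_frame('wrist');K=f['intrinsics'];h=cv2.cvtColor(f['color'],cv2.COLOR_RGB2HSV)
    lo,hi=dict(blue=(100,130),yellow=(22,35),green=(45,85),red=(0,8))[c]
    m=((h[...,0]>=lo)&(h[...,0]<=hi)&(h[...,1]>110)&(h[...,2]>60)).astype(np.uint8)
    n,l,st,ce=cv2.connectedComponentsWithStats(m);out=[]
    T=f['world_from_camera']
    for i in 1+np.argsort(-st[1:,4])[:3]:
        a=(ce[i][0]-K[0,2])/K[0,0];b=(ce[i][1]-K[1,2])/K[1,1];t=np.hypot(a,b)
        d=T[:3,:3]@np.array([np.sin(t)*a/t,-np.sin(t)*b/t,-np.cos(t)])
        out.append((T[:3,3]+d*(z-T[2,3])/d[2],ce[i],st[i,4]))
    return f,out
def go(p):
    s=state();return rot(s).inv().apply(np.array(p)-s['tool_pos'])/.5
E
python3 - <<'E'
from h import *
for cam in('scene','side'):
    f=grab_frame(cam)
    for c in('blue','yellow','green','red'): print(cam,c,cap(cam,f,c))
f,o=fisheye_cap('blue');cv2.imwrite('pics/w1.png',f['color'][...,::-1])
for x in o:print(x)
print(place_of('wrist','blue_top')[:2])
s=state();print(s['time'],s['tool_pos'],s['gripper_width'],s['contact_force'],go([.594,-.079,.1]))
E
```

```text
scene blue (array([ 0.5966, -0.0803,  0.072 ]), array([210.5674, 243.0426]), np.int32(141), array([0.034 , 0.034 , 0.0051]))
scene yellow (array([0.6224, 0.2536, 0.0724]), array([359.064, 265.5  ]), np.int32(172), array([0.0352, 0.0331, 0.0053]))
scene green (array([ 0.5111, -0.2912,  0.0727]), array([142.5, 214.5]), np.int32(102), array([0.0315, 0.0313, 0.0045]))
scene red (array([0.5183, 0.0652, 0.0719]), array([280.2033, 229.374 ]), np.int32(123), array([0.0325, 0.0346, 0.0047]))
side blue (array([ 0.5942, -0.0825,  0.0743]), array([345.0789, 239.4013]), np.int32(152), array([0.0346, 0.031 , 0.0061]))
side yellow (array([0.6164, 0.2503, 0.0745]), array([266.2574, 161.6931]), np.int32(101), array([0.0344, 0.0326, 0.0061]))
side green (array([ 0.5056, -0.2938,  0.0752]), array([388.2314, 326.0248]), np.int32(242), array([0.0341, 0.0334, 0.0065]))
side red (array([0.5128, 0.0634, 0.0744]), array([278.2817, 218.4155]), np.int32(142), array([0.0348, 0.0355, 0.0062]))
(array([ 0.5925, -0.0767,  0.074 ]), array([199.9409, 282.6246]), np.int32(626))
[{'at': [0.5957, -0.0839, 0.0734], 'p': 0.92}]
2.55 [0.5308 0.0422 0.2312] 0.001451461887006784 [0.4479 0.5214 0.0805] [-0.2127 -0.1719  0.2622]
```

View pics/w1.png

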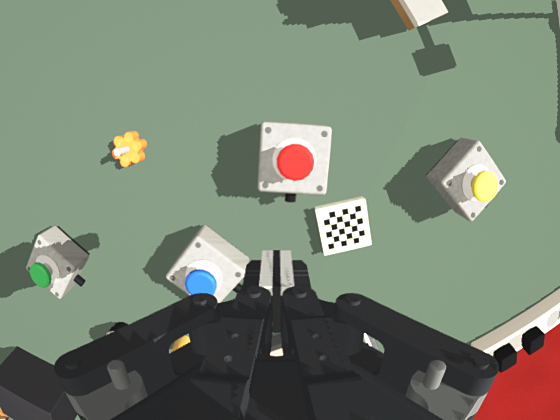

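Wrist view: blue at (200,283), red (295,161), yellow (484,186), green (40,275), consistent with the estimates; blue is at about (0.595,-0.080).

>>> jog_arm(motion="0 -0.08 -0.065 0 0 0 0; 0 -0.16 -0.13 0 0 0 0; 0 -0.215 -0.173 0.03 0 0 0; 0 -0.215 -0.173 0.13 0 0 0; 0 -0.215 -0.173 0.22 0 0 0")

```text
time: 3.18
tool_pos: [0.595, -0.0777, 0.1203]
tool_rot: [0.0, 0.202, 0.979, 0.0]
contact_force: [-0.3, 0.5, 0.1]
gripper_width: 0.002
grasp_force: 0.0
```

```bash
python3 - <<'E'
from h import *
f,o=fisheye_cap('blue');cv2.imwrite('pics/w2.png',f['color'][...,::-1])
print(o);s=state();print(place_of('wrist','blue_top')[:1],s['tool_pos'],s['contact_force'],go([.595,-.080,.08]))
E
```

```text
[(array([ 0.5928, -0.0788,  0.074 ]), array([271.5633, 229.5203]), np.int32(1997))]
[{'at': [0.5989, -0.0799, 0.0724], 'p': 0.59}] [ 0.5904 -0.0764  0.1125] [-3.745   0.6267 -4.792 ] [-0.0121 -0.003   0.0694]
```

View pics/w2.png

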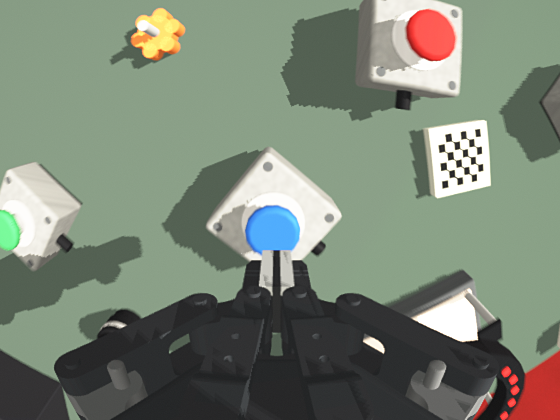

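The fingertips are over the blue cap at (272,230), but the force reading is odd. I'll check whether it settles.

```bash
python3 - <<'E'
from h import *
for k in range(3):
    s=state();print(s['time'],s['tool_pos'],s['contact_force'],s['ft_torque'],s['joint_vel'])
    f=grab_frame('side')
W=pts(f);m=(abs(W[...,0]-.75)<.16)&(abs(W[...,1]+.07)<.15)&(W[...,2]>.08)&(W[...,2]<.125)
Q=W[m];print(Q[:,0].min(),np.percentile(Q[:,0],[1,5]),len(Q))
cv2.imwrite('pics/s2.png',cv2.resize(f['color'][130:330,230:460,::-1],None,fx=3,fy=3))
E
```

```text
3.275 [ 0.5905 -0.0763  0.1148] [-0.9456  0.8754 -0.6434] [ 0.027  -0.0324  0.0242] [ 0.0005 -0.049  -0.0746  0.0001  0.0391 -0.0006]
3.325 [ 0.5927 -0.0769  0.1184] [-0.06    0.0334 -0.4653] [-0.0116 -0.0029  0.0351] [-0.0041 -0.0434 -0.0771 -0.0025 -0.0005 -0.0032]
3.375 [ 0.5947 -0.0776  0.1215] [ 0.198  -0.4585  0.6742] [ 0.0024 -0.0518  0.0548] [-0.0046 -0.0324 -0.0541 -0.0012 -0.0057 -0.0023]
0.5944223469920837 [0.7315 0.7349] 1596
```

View pics/s2.png

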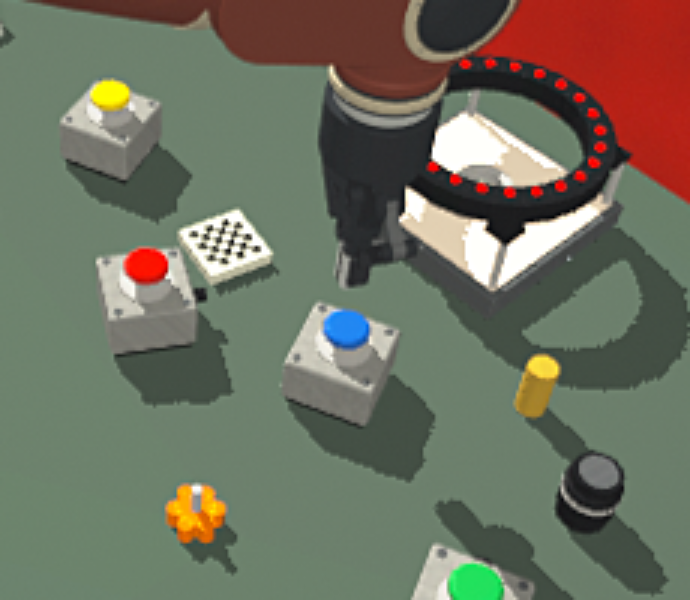

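It was only a stopping overshoot: the tool settled at z 0.121, clear of everything, with the tips above blue. I'll go on gently.

>>> jog_arm(motion="0 -0.002 -0.004 0.025 0 0 0; 0 -0.002 -0.004 0.045 0 0 0; 0 -0.002 -0.004 0.06 0 0 0; 0 -0.002 -0.004 0.07 0 0 0; 0 -0.002 -0.004 0.074 0 0 0")

```text
time: 4.05
tool_pos: [0.5949, -0.0812, 0.0838]
tool_rot: [-0.0, 0.203, 0.979, 0.0]
contact_force: [-0.1, 0.1, -0.4]
gripper_width: -0.001
grasp_force: 0.0
```

>>> jog_arm(motion="0 0 0 0.003 0 0 0; 0 0 0 0.007 0 0 0; 0 0 0 0.011 0 0 0; 0 0 0 0.015 0 0 0; 0 0 0 0.018 0 0 0")

```text
time: 4.68
tool_pos: [0.5951, -0.0812, 0.0752]
tool_rot: [-0.0, 0.202, 0.979, 0.0]
contact_force: [0.5, -0.6, -0.9]
gripper_width: 0.0
grasp_force: 0.0
```

Next, 9 mm in 2 mm steps (z ≈ 0.066).

>>> jog_arm(motion="0 0 0 0.004 0 0 0; 0 0 0 0.008 0 0 0; 0 0 0 0.012 0 0 0; 0 0 0 0.016 0 0 0; 0 0 0 0.018 0 0 0")

```text
time: 5.3
tool_pos: [0.5952, -0.0812, 0.0664]
tool_rot: [0.0, 0.202, 0.979, -0.0]
contact_force: [-0.5, 0.5, 2.5]
gripper_width: 0.004
grasp_force: 1.3
```

>>> jog_arm(motion="0 0 0 0.002 0 0 0; 0 0 0 0.004 0 0 0; 0 0 0 0.006 0 0 0; 0 0 0 0.006 0 0 0; 0 0 0 0.006 0 0 0")

```text
time: 5.92
tool_pos: [0.5952, -0.0812, 0.0635]
tool_rot: [0.0, 0.202, 0.979, -0.0]
contact_force: [-1.6, 0.4, 4.1]
gripper_width: -0.0
grasp_force: 2.2
```

>>> jog_arm(motion="0 0 0 0.002 0 0 0; 0 0 0 0.004 0 0 0; 0 0 0 0.005 0 0 0; 0 0 0 0.005 0 0 0; 0 0 0 0.005 0 0 0")

```text
time: 6.55
tool_pos: [0.5952, -0.0812, 0.0613]
tool_rot: [0.0, 0.202, 0.979, -0.0]
contact_force: [-2.7, 0.9, 7.1]
gripper_width: 0.002
grasp_force: 3.3
```

>>> jog_arm(motion="0 0 0 -0.03 0 0 0; 0 0 0 -0.1 0 0 0; 0 0 0 -0.17 0 0 0; 0 0.03 0.09 -0.17 0 0 0; 0 0.06 0.18 -0.17 0 0 0")

```text
time: 7.18
tool_pos: [0.6037, 0.0139, 0.1468]
tool_rot: [0.001, 0.203, 0.979, 0.0]
contact_force: [-0.1, 0.2, -0.7]
gripper_width: 0.005
grasp_force: 0.0
```

```bash
python3 - <<'E'
from h import *
grab_frame('scene')
for cam in('scene','side'):
    f=grab_frame(cam)
    for c in('blue','yellow'): print(cam,c,cap(cam,f,c))
s=state();print(s['tool_pos'],s['contact_force'],go([.619,.252,.15]))
E
```

```text
scene blue (array([ 0.5983, -0.0798,  0.0668]), array([210.9023, 244.7218]), np.int32(133), array([0.0333, 0.033 , 0.0051]))
scene yellow (array([0.6219, 0.2536, 0.073 ]), array([359.0462, 265.474 ]), np.int32(173), array([0.033 , 0.033 , 0.0061]))
side blue (array([ 0.5934, -0.0827,  0.0687]), array([344.9038, 240.9487]), np.int32(156), array([0.0324, 0.0332, 0.0052]))
side yellow (array([0.6156, 0.253 , 0.0747]), array([266.2574, 161.6931]), np.int32(101), array([0.0336, 0.0338, 0.0061]))
[0.603  0.0151 0.1457] [ 0.461   0.1854 -0.0648] [ 0.1571  0.4482 -0.0086]
```

Blue dropped by about 5.5 mm, so it is in and the box hasn't moved. Next is yellow.

>>> jog_arm(motion="0 0.035 0.1 0 0 0 0; 0 0.075 0.21 0 0 0 0; 0 0.115 0.32 0 0 0 0; 0 0.145 0.41 0 0 0 0; 0 0.157 0.448 0.01 0 0 0")

```text
time: 7.95
tool_pos: [0.6204, 0.2514, 0.141]
tool_rot: [0.0, 0.202, 0.979, 0.0]
contact_force: [-0.4, 0.4, 0.3]
gripper_width: 0.003
grasp_force: 0.0
```

```bash
python3 - <<'E'
from h import *
for k in range(3): f,o=fisheye_cap('yellow')
print(o[0],place_of('wrist','yellow_top')[:1]);s=state();print(s['tool_pos'],s['contact_force'],go([.619,.253,.083]))
E
```

```text
(array([0.6187, 0.254 , 0.074 ]), array([279.2461, 218.8665]), np.int32(1902)) [{'at': [0.6197, 0.2559, 0.0726], 'p': 0.86}]
[0.62   0.2486 0.1401] [-0.3534 -0.5146 -0.5293] [0.0052 0.0076 0.1142]
```

>>> jog_arm(motion="0 0.005 0.008 0.04 0 0 0; 0 0.005 0.008 0.08 0 0 0; 0 0.005 0.008 0.1 0 0 0; 0 0.005 0.008 0.11 0 0 0; 0 0.005 0.008 0.114 0 0 0")

```text
time: 8.78
tool_pos: [0.6194, 0.2547, 0.0836]
tool_rot: [-0.0, 0.203, 0.979, -0.0]
contact_force: [-0.5, -0.5, 1.0]
gripper_width: -0.002
grasp_force: 0.0
```

>>> jog_arm(motion="0 0 0 0.005 0 0 0; 0 0 0 0.01 0 0 0; 0 0 0 0.015 0 0 0; 0 0 0 0.02 0 0 0; 0 0 0 0.024 0 0 0")

```text
time: 9.4
tool_pos: [0.6193, 0.2548, 0.0718]
tool_rot: [0.0, 0.202, 0.979, 0.0]
contact_force: [-1.1, -0.3, 1.3]
gripper_width: -0.003
grasp_force: 0.8
```

>>> jog_arm(motion="0 0 0 0.004 0 0 0; 0 0 0 0.008 0 0 0; 0 0 0 0.012 0 0 0; 0 0 0 0.016 0 0 0; 0 0 0 0.017 0 0 0")

```text
time: 10.02
tool_pos: [0.6194, 0.2548, 0.0635]
tool_rot: [0.0, 0.202, 0.979, 0.0]
contact_force: [-0.5, -1.1, 4.2]
gripper_width: 0.001
grasp_force: 2.2
```

>>> jog_arm(motion="0 0 0 0.001 0 0 0; 0 0 0 0.002 0 0 0; 0 0 0 0.003 0 0 0; 0 0 0 0.003 0 0 0; 0 0 0 0.003 0 0 0")

```text
time: 10.65
tool_pos: [0.6194, 0.2548, 0.0623]
tool_rot: [0.0, 0.202, 0.979, 0.0]
contact_force: [-2.9, -0.4, 6.2]
gripper_width: 0.001
grasp_force: 2.8
```

>>> jog_arm(motion="0 0 0 0.002 0 0 0; 0 0 0 0.002 0 0 0; 0 0 0 -0.04 0 0 0; 0 0 0 -0.12 0 0 0; 0 0 0 -0.18 0 0 0")

```text
time: 11.28
tool_pos: [0.6199, 0.2549, 0.1541]
tool_rot: [0.001, 0.203, 0.979, 0.0]
contact_force: [-0.3, 0.3, 0.8]
gripper_width: 0.004
grasp_force: 0.0
```

```bash
python3 - <<'E'
from h import *
grab_frame('scene');grab_frame('scene')
for cam in('scene','side'):
    f=grab_frame(cam)
    for c in('blue','yellow','green','red'): print(cam,c,cap(cam,f,c))
s=state();print(s['tool_pos'],s['contact_force'],go([.508,-.293,.14]))
E
```

```text
scene blue (array([ 0.5983, -0.0799,  0.0674]), array([210.8271, 244.6842]), np.int32(133), array([0.033 , 0.0333, 0.0061]))
scene yellow (array([0.6216, 0.254 , 0.067 ]), array([358.9699, 267.4458]), np.int32(166), array([0.033 , 0.0332, 0.0058]))
scene green (array([ 0.5114, -0.2919,  0.0731]), array([142.4118, 214.451 ]), np.int32(102), array([0.0372, 0.0329, 0.0057]))
scene red (array([0.5176, 0.0656, 0.0724]), array([280.1935, 229.4032]), np.int32(124), array([0.0324, 0.0336, 0.0046]))
side blue (array([ 0.5934, -0.0828,  0.0689]), array([344.9236, 240.949 ]), np.int32(157), array([0.0341, 0.0341, 0.0058]))
side yellow (array([0.6174, 0.2515, 0.0688]), array([266.303 , 163.1818]), np.int32(99), array([0.0343, 0.0323, 0.0061]))
side green (array([ 0.5066, -0.2943,  0.0748]), array([388.2922, 326.0123]), np.int32(243), array([0.0338, 0.0347, 0.0056]))
side red (array([0.5131, 0.0631, 0.074 ]), array([278.2979, 218.4255]), np.int32(141), array([0.0338, 0.0345, 0.0052]))
[0.6197 0.2548 0.1526] [-0.1917  0.3258 -0.1815] [-0.2295 -1.0944  0.0244]
```

Yellow is in, down about 6 mm. Next is green.

>>> jog_arm(motion="0 -0.025 -0.12 0 0 0 0; 0 -0.05 -0.24 0 0 0 0; 0 -0.075 -0.36 0 0 0 0; 0 -0.1 -0.48 0 0 0 0; 0 -0.125 -0.6 0 0 0 0")

```text
time: 12.1
tool_pos: [0.5559, -0.047, 0.1497]
tool_rot: [-0.002, 0.202, 0.979, -0.0]
contact_force: [0.6, -0.3, -0.2]
gripper_width: -0.002
grasp_force: 0.0
```

>>> jog_arm(motion="0 -0.025 -0.12 0 0 0 0; 0 -0.05 -0.24 0 0 0 0; 0 -0.075 -0.36 0 0 0 0; 0 -0.095 -0.45 0 0 0 0; 0 -0.105 -0.494 0.01 0 0 0")

```text
time: 12.72
tool_pos: [0.5066, -0.2947, 0.1452]
tool_rot: [-0.001, 0.204, 0.979, 0.0]
contact_force: [-0.5, -0.2, 0.1]
gripper_width: -0.002
grasp_force: 0.0
```

```bash
python3 - <<'E'
from h import *
for k in range(3): f,o=fisheye_cap('green')
print(o[0],place_of('wrist','green_top')[:1]);s=state();print(s['tool_pos'],s['contact_force'],go([.508,-.293,.083]))
E
```

```text
(array([ 0.5075, -0.2922,  0.074 ]), array([277.3855, 220.398 ]), np.int32(1764)) [{'at': [0.5104, -0.2926, 0.0689], 'p': 0.82}]
[ 0.5075 -0.2919  0.1453] [-0.0567  0.2752 -0.4214] [-0.0021 -0.0018  0.1247]
```

>>> jog_arm(motion="0 -0.002 -0.002 0.045 0 0 0; 0 -0.002 -0.002 0.085 0 0 0; 0 -0.002 -0.002 0.11 0 0 0; 0 -0.002 -0.002 0.12 0 0 0; 0 -0.002 -0.002 0.125 0 0 0")

```text
time: 13.55
tool_pos: [0.5087, -0.2942, 0.0843]
tool_rot: [0.0, 0.202, 0.979, -0.0]
contact_force: [1.0, -0.7, -0.4]
gripper_width: 0.0
grasp_force: 0.0
```

>>> jog_arm(motion="0 0 0 0.005 0 0 0; 0 0 0 0.01 0 0 0; 0 0 0 0.015 0 0 0; 0 0 0 0.02 0 0 0; 0 0 0 0.024 0 0 0")

```text
time: 14.18
tool_pos: [0.5085, -0.2944, 0.0723]
tool_rot: [0.0, 0.202, 0.979, -0.0]
contact_force: [-1.1, -0.3, 1.6]
gripper_width: -0.001
grasp_force: 0.7
```

>>> jog_arm(motion="0 0 0 0.004 0 0 0; 0 0 0 0.008 0 0 0; 0 0 0 0.012 0 0 0; 0 0 0 0.015 0 0 0; 0 0 0 0.016 0 0 0")

```text
time: 14.8
tool_pos: [0.5085, -0.2944, 0.0644]
tool_rot: [0.0, 0.202, 0.979, -0.0]
contact_force: [-1.4, 0.6, 4.0]
gripper_width: -0.0
grasp_force: 1.7
```

>>> jog_arm(motion="0 0 0 0.002 0 0 0; 0 0 0 0.004 0 0 0; 0 0 0 0.006 0 0 0; 0 0 0 0.006 0 0 0; 0 0 0 0.006 0 0 0")

```text
time: 15.42
tool_pos: [0.5086, -0.2944, 0.0618]
tool_rot: [0.0, 0.202, 0.979, -0.0]
contact_force: [-2.8, 1.9, 6.2]
gripper_width: -0.003
grasp_force: 3.0
```

>>> jog_arm(motion="0 0 0 0 0 0 0; 0 0 0 -0.03 0 0 0; 0 0 0 -0.09 0 0 0; 0 0 0 -0.16 0 0 0; 0 0 0 -0.2 0 0 0")

```text
time: 16.05
tool_pos: [0.5092, -0.2948, 0.1637]
tool_rot: [0.001, 0.202, 0.979, -0.001]
contact_force: [0.5, -0.2, 0.4]
gripper_width: -0.001
grasp_force: 0.0
```

```bash
python3 - <<'E'
from h import *
for k in range(3): grab_frame('scene')
for cam in('scene','side'):
    f=grab_frame(cam)
    for c in('blue','yellow','green','red'): print(cam,c,cap(cam,f,c))
s=state();print(s['time'],s['tool_pos'],s['contact_force'])
E
```

```text
scene blue (array([ 0.5976, -0.0802,  0.0673]), array([210.8897, 244.7868]), np.int32(136), array([0.0343, 0.0324, 0.0056]))
scene yellow (array([0.6214, 0.254 , 0.0668]), array([358.9941, 267.5   ]), np.int32(170), array([0.0333, 0.0333, 0.0047]))
scene green (array([ 0.5114, -0.2919,  0.0671]), array([143.1458, 216.2188]), np.int32(96), array([0.036 , 0.0316, 0.0047]))
scene red (array([0.5173, 0.0648, 0.072 ]), array([280.1935, 229.4032]), np.int32(124), array([0.0311, 0.0338, 0.0049]))
side blue (array([ 0.5936, -0.0823,  0.0694]), array([344.9231, 240.9423]), np.int32(156), array([0.0346, 0.0331, 0.0065]))
side yellow None
side green (array([ 0.5062, -0.2939,  0.069 ]), array([387.6318, 327.4059]), np.int32(239), array([0.0339, 0.0332, 0.0059]))
side red (array([0.513 , 0.0628, 0.0742]), array([278.2817, 218.4155]), np.int32(142), array([0.0351, 0.0334, 0.0058]))
16.3 [ 0.5078 -0.2938  0.1597] [ 0.3863 -0.4039 -0.8219]
```

All three caps are down by about 6 mm, red is unchanged and the arm is clear. I'm handing the job in.

```bash
python3 -c "from plant import *; print(job_done())"
```

```text
the job is handed in; nothing more can be done
None
```

I pressed blue, yellow and green in that order, and each cap measured about 5–6 mm lower afterwards. Red was not touched, no box had visibly shifted, and I handed the job in at about 16 s; the hand-in gave no verdict.

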